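# Unlid the tea tin and hang its lid to drain

## Robot

A 6-joint arm with a two-finger parallel gripper is mounted at the origin on a cart in front of the work surface, level with it; the furniture and walls round the work are solid. World frame = base frame: x ahead of the robot, y to its left, z up, the work surface at z = 0. Lengths are in m, angles in rad, forces in N, time in s.
With the tool pointing down it reaches from about 0.35 to 0.975 m from the base axis. Payload 4.9 kg.
Tool frame: the origin (TCP) lies midway between the tips of the shut fingers; the grasp point (between the pads) lies 19 mm behind it; z points along the fingers, y is the line along which they close (so a half turn about z gives the same grasp; the last joint's range is limited). The gripper opens to 85 mm and grips with 20 to 120 N. Pads are 22 mm wide; open, the fingers measure 114 mm over their backs; the gripper's body (76 mm by 85 mm) begins 54 mm behind the grasp point. The pads swing forward as they close: fully open they stand 13 mm farther back than shut.
Start: joints at [1.178, 0.053, 1.613, -0, 1.476, -0.119], TCP at [0.169, 0.602, 0.231] pointing down, gripper open.
Joint ranges: [-3.01, 3.01], [-1.01, 2.22], [0.06, 2.58], [-1.02, 4.17], [0.09, 2.62], [-3.14, 3.14]. Speed limits (rad/s): [2.57, 2.57, 3.14, 3.14, 3.14, 3.14].

## Interface

Orientations are given as a rotation vector (axis times angle).
In Python, from station import ctrl gives the robot as it stands.
- The arm moves only by the tool step_arm, never from a script. Its argument "targets" is a list of rows, each an object with "travel": the shift along the world's x, y, z as a fraction of full scale, a list of three; "angular": the turn, a rotation vector about the world's x, y, z as a fraction of full scale, a list of three; "gripper": the opening, from 0 (shut) to 1 (fully open). In form: [{"travel": [x, y, z], "angular": [rx, ry, rz], "gripper": gripper}, ...]. A call has 1 to 10 rows; each row is the pose to reach, as a shift and turn from the pose commanded when the call began; what a row does not reach only later rows make up. Full scale, the value 1, is 0.6 m for a shift and pi/4 rad for a turn. A row lasts 1/10 s, in which the tool goes at most 50 mm and 8.59 degrees, less where a joint would pass 70% of its speed; a pose out of reach is approached as far as the arm can. A call with a number of a shift or a turn outside -1 to 1 is refused whole. A call with a gripper value outside its range is refused whole. The fingers move at their own pace and stop on an object; "squeeze" is the grip in N (left out, the last holds). Time passes only in rows, so rows that repeat a pose let the fingers close. It gives the time, the measured TCP pose, the force, the opening and the grip force at its end, in the units of the state.
- ctrl.get_obs(): the state, without advancing time (a new reading comes with each control period).
- ctrl.get_image(name): name is "scene" or "side" or "wrist"; returns a dict with "img" (400x640x3 uint8, red, green, blue), "fx", "fy", "cx", "cy" (pixels), "rvec" (rotation vector, rad) and "tvec" (3), from world to camera coordinates, as OpenCV has them. Camera axes: x right, y down, z forward; pixel columns grow to the right and rows downward; lengths in m; the calibration is good to about 2 mm. A picture is of the moment at which its call begins. There is no depth.
- ctrl.finish_job(): hands the job in; it is judged then, once.
The state is a dict: "t": time; "q": joint angles; "dq": joint speeds; "effort": joint torques, N m; "tool_pos": TCP position; "tool_rot": TCP orientation; "contact_force": force on the tool from outside, world axes, zero at the start; "wrist_torque": the same for the moment, N m; "opening": finger opening in m; "grip_force": force on a finger pad.
Only numpy, scipy, OpenCV 4.12 (cv2) and the standard library are available. Lean on these libraries where they do the work, as an engineer would, in place of code of your own. Each camera call takes 0.05 s, during which the arm holds its last target. There are 200 camera calls.

## Task

Slide the fork catch of the wooden tin stand fully home over the tin's foot so that the tin is held down, then draw the deep, tight lid straight up off the tin. Hang the lid mouth-down on the free leaning peg of the draining stand, pushed down until it is seated on the peg's tip, and let go. Leave the tin standing in its stand with the catch home, and do not disturb the jars and the can nearby.

Things in the scene. Friction and masses are not known exactly. Their poses are not given: they have to be found in the camera images.
- catch (a joint): sliding fork catch of the tin stand (m): 0 = fully open (starts at 0 to 0.015, prongs clear of the tin); 0.060 = fully home against its stop, both prongs over the tin's foot. It slides toward the tin (along the tin's own -y) as the value grows, against about 2 N of friction, and stays where it is left.
- catch_knob (a point): top centre of the catch's upright round wooden knob: 22 mm in diameter, 33 mm tall above the flat steel plate that carries it (plate top 25.5 mm, knob top 58.5 mm above the worktop). It stands 170 mm from the tin's axis toward the tin's +y with the catch open, 110 mm with it home
- tin: lower part of a square dark steel tea tin, loose between low wooden rails of its stand; origin: centre of its underside (12 mm above the worktop), z up, +y toward the catch knob. Foot plate 84 (x) x 58 (y) x 6 mm, body 58 x 58 mm up to 50 mm, above it the neck under the lid. 0.2 kg: it comes up with the lid unless the catch holds it; under the home catch it has 1.5 mm of play
- lid: the tin's deep square dark steel lid, a cup 58 x 58 mm outside, 53.6 mm inside, 77 mm high, 72 mm deep, open at the bottom, 0.12 kg; origin: centre of its rim (open lower end), z toward its closed top, x and y along its sides and the tin's. It starts fully on the tin, its rim 50 mm above the tin's underside, and is off when raised 68 mm
- lid_top (a point): centre of the lid's outer top, 77 mm above its rim; 139 mm above the worktop at the start
- lid_ceiling (a point): centre of the lid's inner ceiling, 72 mm above its rim
- rack: wooden draining stand fixed to the worktop: board 100 (x) x 270 (y) x 18 mm, origin at its centre on the worktop, z up; its two round pegs stand 150 mm apart along y and lean to its -y side (the robot's right). The left (+y) one carries a white mug that is fixed in place; the right (-y) one is free.
- peg: the free peg; origin at its foot in the board, 12 mm above the worktop, z along the peg, which leans 30 degrees from vertical toward -y of the rack (its x is the rack's x). Round wood: 34 mm in diameter up to 55 mm along z, then tapering to 22 mm near its tip, 115 mm along z from the origin.
- peg_tip (a point): tip of the free peg; the lid's ceiling rests on it when the lid is seated (the lid then lies loosely over the peg, at most 15 degrees off its direction, its rim clear of the board)
- honey: bystander: honey jar, 66 mm wide, 100 mm high; origin at its underside
- mustard: bystander: mustard jar, 59 mm wide, 85 mm high; origin at its underside
- puree: bystander: food can, 57 mm wide, 72 mm high; origin at its underside
- tin_neck (a point): top centre of the tin's neck, 118 mm above the tin's underside; neck 50 x 50 mm, 68 mm long, with four sprung cork strips near its top that grip the lid: it takes about 6 to 20 N to draw the lid off
Things that resemble listed ones, but are neither listed nor needed, are in the scene too. Leave any red look-alike of the tin alone.

How it is judged:
By the outcome, as a careful person would: the job done as asked, in the order asked, and still so for the second after the job is handed in, with the robot touching nothing.
It also fails if it takes over 51 s, if anything falls off the work surface, if the arm or the gripper's body presses on something with over 40 N, if the wrist force passes 120 N, or if a joint passes its speed limit or range.

## Working session

There is one attempt and no reset: what is moved stays moved. The work goes in short steps, Python scripts to look and compute and a tool call to move; the robot and the scene stay as the last step left them, time stands still between calls to the robot, and variables do not carry over. Pictures are saved under pics/ and viewed, at most 10 in all, crops included, and the job is handed in when it is done.

Besides the shell and the picture viewer there is one more tool, called after "Emit:" by a JSON object that holds its "fn" and its "kwargs", one argument or row to a line. step_arm: Moves the arm, as the interface text tells. Its arguments: {"type":"object","properties":{"targets":{"type":"array"},"squeeze":{"type":"number"}},"required":["targets"]}

```bash
ls; mkdir -p pics
cat > h.py <<'E'
import numpy as np,cv2,pickle
from station import ctrl
def snap(n,f):
    d=ctrl.get_image(n); cv2.imwrite(f'pics/{f}.png',d['img'][:,:,::-1]); pickle.dump(d,open(f'pics/{f}.pkl','wb')); return d
def load(f): return pickle.load(open(f'pics/{f}.pkl','rb'))
def proj(d,P):
    K=np.array([[d['fx'],0,d['cx']],[0,d['fy'],d['cy']],[0,0,1.]])
    return cv2.projectPoints(np.array(P,float).reshape(-1,1,3),np.array(d['rvec'],float),np.array(d['tvec'],float),K,None)[0].reshape(-1,2)
def atz(d,uv,z):
    R=cv2.Rodrigues(np.array(d['rvec'],float))[0];t=np.array(d['tvec'],float)
    c=-R.T@t; r=R.T@np.array([(uv[0]-d['cx'])/d['fx'],(uv[1]-d['cy'])/d['fy'],1]); return c+r*(z-c[2])/r[2]
E
python3 - <<'E'
from h import *
for n in ['scene','side']:
    d=snap(n,n+'0'); R=cv2.Rodrigues(np.array(d['rvec'],float))[0]; print(n,-R.T@np.array(d['tvec']),R[2],d['fx'])
print(ctrl.get_obs())
E
```

```text
pics
scene [-0.50236781  1.29456086  0.91508851] [ 0.51733435 -0.72681952 -0.45177268] 470.09588661613157
side [0.4839389  0.81686621 1.08944884] [-0.07803731 -0.63911873 -0.76513883] 403.01340067520215
{'t': 0.1, 'q': array([ 1.17802735e+00,  5.32950190e-02,  1.61419420e+00, -2.09022741e-06,
        1.47597142e+00, -1.19016366e-01]), 'dq': array([ 2.28112625e-04, -2.34527148e-03, -2.73680095e-03,  6.64380563e-05,
        2.43249967e-03,  1.13840697e-03]), 'effort': array([ 3.92934071e-04, -3.94905996e+01, -3.71363461e+01, -1.61033208e-04,
        3.99291515e-03,  6.82165876e-06]), 'tool_pos': array([0.16875601, 0.60119222, 0.23016095]), 'tool_rot': array([-4.28603418e-01, -3.11174189e+00,  2.83908347e-03]), 'contact_force': array([ 0.22465912, -0.63404333,  0.67490692]), 'wrist_torque': array([-0.00061755, -0.0063044 , -0.02786506]), 'grip_force': 0.0, 'opening': 0.08555954095083432}
```

View pics/scene0.png

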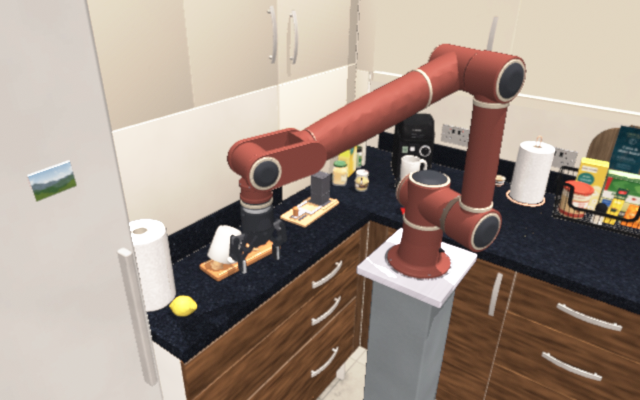

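View pics/side0.png

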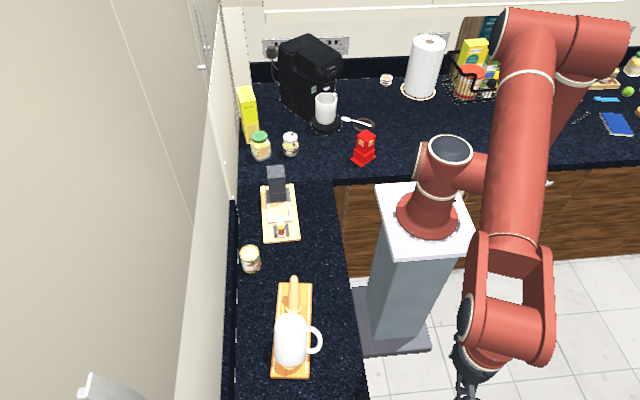

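Run:
```python
from h import *
im=cv2.imread('pics/side0.png')
def crop(x0,y0,w,h,s):
    c=cv2.resize(im[y0:y0+h,x0:x0+w],None,fx=s,fy=s,interpolation=cv2.INTER_CUBIC)
    for x in range(-(-x0//10)*10,x0+w,10):
        cv2.line(c,(int((x-x0+.5)*s),0),(int((x-x0+.5)*s),6),(0,0,255),1);cv2.putText(c,str(x),(int((x-x0+.5)*s)-10,18),0,.35,(0,0,255))
    for y in range(-(-y0//10)*10,y0+h,10):
        cv2.line(c,(0,int((y-y0+.5)*s)),(6,int((y-y0+.5)*s)),(0,0,255),1);cv2.putText(c,str(y),(8,int((y-y0+.5)*s)+4),0,.35,(0,0,255))
    return c
a=crop(250,158,62,90,6.5);b=crop(262,268,68,117,5)
H=595;z=lambda c:cv2.copyMakeBorder(c,0,H-c.shape[0],0,0,cv2.BORDER_CONSTANT)
o=np.hstack([z(a),z(b)])[:, :800];print(o.shape);cv2.imwrite('pics/crop1.png',o)
```

```text
(595, 743, 3)
```

View pics/crop1.png

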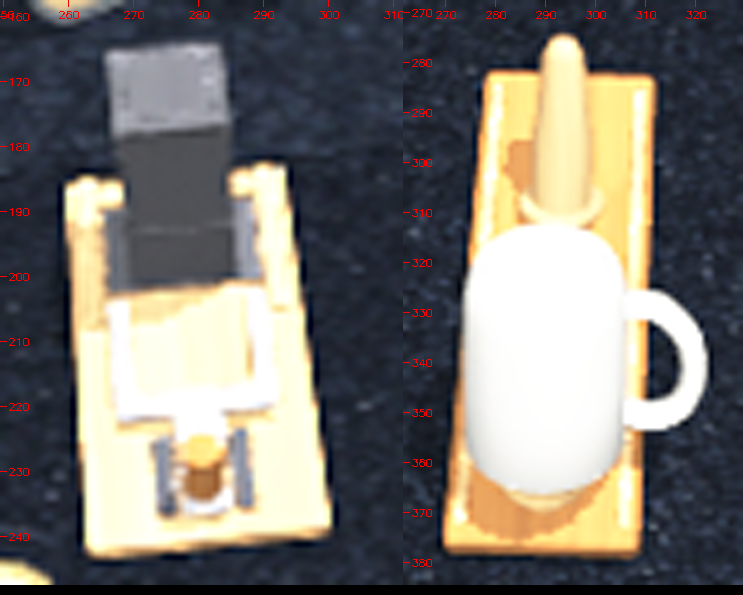

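```bash
cat >> h.py <<'E'
def Rz(a): return cv2.Rodrigues(np.array([0,0,a],float))[0]
def place(p,L): return np.asarray(L,float)@Rz(p[2]).T+np.r_[p[0],p[1],0]
def fit(obs,x0):
    "obs: list of (cam dict, local pts, pixels)"
    from scipy.optimize import least_squares
    f=lambda p:np.concatenate([(proj(d,place(p,L))-np.array(uv)).ravel() for d,L,uv in obs])
    r=least_squares(f,x0,loss='soft_l1'); return r.x,f(r.x).reshape(-1,2)
h=.029
LID=[[h,-h,.139],[-h,-h,.139],[-h,h,.139],[h,h,.139]]
t=np.pi/6
TIP=[0,-.075-.115*np.sin(t),.012+.115*np.cos(t)]
E
python3 - <<'E'
from h import *
d=load('side0')
for uv in [(265.7,164.9),(283.5,164.1),(284.8,176.6),(266.6,178.6)]: print(atz(d,uv,.139))
print('knob',atz(d,(280.5,226.3),.0585))
print(fit([(d,LID,[(265.7,164.9),(283.5,164.1),(284.8,176.6),(266.6,178.6)])],[.55,.1,0]))
print('joint',fit([(d,LID+[[0,.16,.0585]],[(265.7,164.9),(283.5,164.1),(284.8,176.6),(266.6,178.6),(280.5,226.3)])],[.55,.1,0]))
B=[[.05,-.135,.018],[-.05,-.135,.018],[-.05,.135,0],[.05,.135,0]]
print(fit([(d,B,[(278,282.2),(312.2,282.8),(309,378.2),(269.6,378.2)])],[.55,.4,0]))
p,r=fit([(d,B+[TIP],[(278,282.2),(312.2,282.8),(309,378.2),(269.6,378.2),(293.8,276.5)])],[.55,.4,0]);print(p,r,place(p,[TIP]))
for n,uv in dict(can=(249,250),honey=(260,135),must=(291,135)).items(): print(n,atz(d,uv,.08))
E
```

```text
[ 0.53744314 -0.14931638  0.139     ]
[ 0.47835669 -0.14795172  0.139     ]
[ 0.47709192 -0.09017809  0.139     ]
[ 0.53598265 -0.08644071  0.139     ]
knob [0.50160536 0.04880167 0.0585    ]
(array([ 0.50722121, -0.11839184,  0.02237658]), array([[ 0.19318668,  0.53652616],
       [-0.157475  , -0.00766596],
       [-0.1483012 ,  0.03858157],
       [ 0.11242803, -0.52747376]]))
joint (array([ 0.50714452, -0.11701203,  0.03317444]), array([[ 0.13619497,  0.90230398],
       [-0.21463728,  0.22370319],
       [-0.0134443 ,  0.26708748],
       [ 0.24912149, -0.15690398],
       [-0.15905907, -1.4823274 ]]))
(array([ 0.48566681,  0.36118289, -0.12467271]), array([[ 0.19914611, -0.90099533],
       [-0.37131113, -0.5843638 ],
       [-0.21548348,  1.20446139],
       [ 0.36885857,  0.12732756]]))
[ 0.48593011  0.36222459 -0.12386523] [[  0.08752252  -0.57062134]
 [ -0.46217901  -0.27771001]
 [ -0.23761813   1.62263311]
 [  0.31902673   0.57762534]
 [  0.24643472 -10.07674824]] [[0.46955991 0.23073974 0.11159292]]
can [0.59805073 0.14351401 0.08      ]
honey [ 0.55856207 -0.37154867  0.08      ]
must [ 0.4417322  -0.36165555  0.08      ]
```

Run:
```python
from h import *
d=load('side0');p=np.array([.4857,.3615,-.1245])
for uv,z in [((293.8,276.5),.1116),((293.6,311),.018)]:
    w=atz(d,uv,z);print(w,(w-np.r_[p[:2],0])@Rz(p[2]))
```

```text
[0.47238183 0.262357   0.1116    ] [-0.00090364 -0.10002945  0.1116    ]
[0.47925187 0.31907142 0.018     ] [-0.0011295 -0.0429009  0.018    ]
```

The side view shows the tin's lid top near pixel (275,171), the knob at (280.5,226), the free peg's tip at (294,276) and the can at (250,258). The jars stand behind the tin, and the red look-alike is at (364,148). I'll move toward the rack for a wrist view.

Emit:
{"fn": "step_arm", "kwargs": {
  "targets": [
    {"travel":[0.02,-0.03,0.08],"angular":[0,0,-0.1],"gripper":1},
    {"travel":[0.07,-0.09,0.15],"angular":[0,0,-0.22],"gripper":1},
    {"travel":[0.12,-0.16,0.22],"angular":[0,0,-0.35],"gripper":1},
    {"travel":[0.17,-0.23,0.25],"angular":[0,0,-0.48],"gripper":1},
    {"travel":[0.22,-0.3,0.25],"angular":[0,0,-0.6],"gripper":1},
    {"travel":[0.27,-0.37,0.25],"angular":[0,0,-0.72],"gripper":1},
    {"travel":[0.32,-0.44,0.25],"angular":[0,0,-0.84],"gripper":1},
    {"travel":[0.37,-0.51,0.25],"angular":[0,0,-0.94],"gripper":1},
    {"travel":[0.4,-0.56,0.25],"angular":[0,0,-1],"gripper":1},
    {"travel":[0.41,-0.58,0.25],"angular":[0,0,-1],"gripper":1}
  ]
}}

```text
t: 1.1
tool_pos: [0.4159, 0.2513, 0.3808]
tool_rot: [1.59, 2.709, -0.001]
contact_force: [0.4, 0.5, -0.1]
opening: 0.085
grip_force: 0.0
```

Run:
```python
from h import *
d=snap('wrist','w1');R=cv2.Rodrigues(np.array(d['rvec'],float))[0];print(-R.T@np.array(d['tvec']),R[2])
print(proj(d,[[.507,-.117,.139],[.5016,.0488,.0585],[.472,.262,.1116],[.598,.143,.08]]))
```

```text
[0.38050154 0.31401455 0.52345435] [ 0.13722629 -0.24634335 -0.95941852]
[[265.24880623 387.72121259]
 [310.84127071 285.79786967]
 [361.18788145 184.75797607]
 [385.4793363  274.72738457]]
```

View pics/w1.png

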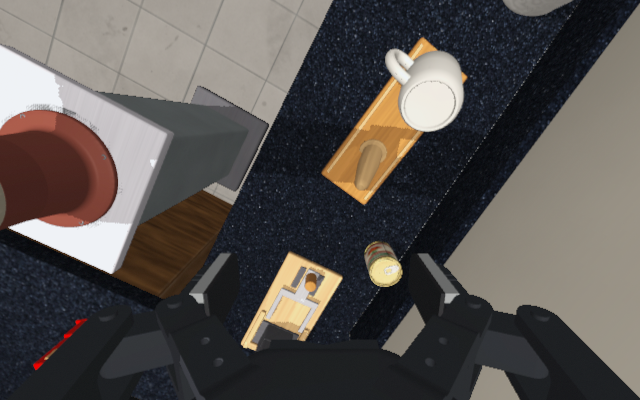

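```bash
cat >> h.py <<'E'
def crop(im,x0,y0,w,h,s):
    c=cv2.resize(im[y0:y0+h,x0:x0+w],None,fx=s,fy=s,interpolation=cv2.INTER_CUBIC)
    for x in range(-(-x0//10)*10,x0+w,10):
        q=int((x-x0+.5)*s);cv2.line(c,(q,0),(q,6),(0,255,255),1);cv2.putText(c,str(x),(q-10,18),0,.35,(0,255,255))
    for y in range(-(-y0//10)*10,y0+h,10):
        q=int((y-y0+.5)*s);cv2.line(c,(0,q),(6,q),(0,255,255),1);cv2.putText(c,str(y),(8,q+4),0,.35,(0,255,255))
    return c
E
python3 - <<'E'
from h import *
im=cv2.imread('pics/w1.png')
cv2.imwrite('pics/c2.png',np.hstack([crop(im,318,110,80,100,5),crop(im,270,250,76,100,5)]))
E
```

```text
(no output)
```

View pics/c2.png

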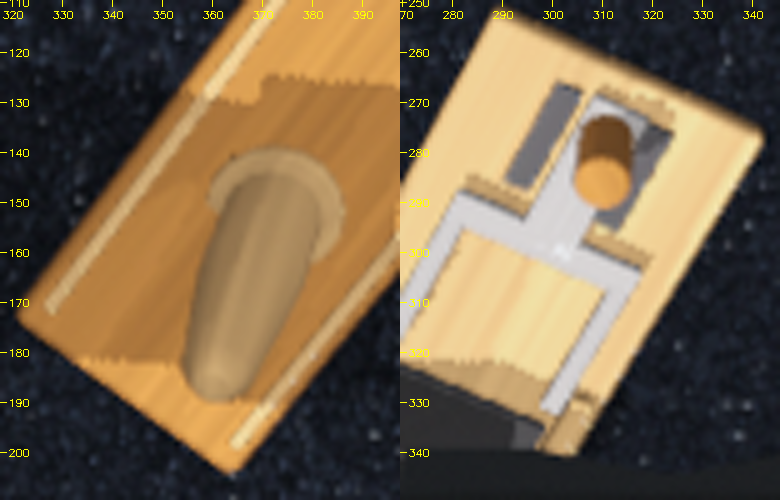

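Run:
```python
from h import *
d=load('w1')
print('knob',atz(d,(310.1,286.1),.0585)); tip=atz(d,(360.1,185.5),.1116);print('tip',tip)
a,b=atz(d,(321.1,173.1),.018),atz(d,(364.5,203.9),.018);print(a,b,np.linalg.norm(a-b),np.degrees(np.arctan2(*(b-a)[1::-1])))
f=atz(d,(374,148),.018);print(f,np.degrees(np.arctan2(*(f-tip)[1::-1])))
print(ctrl.get_obs()['q'])
```

```text
knob [0.50071504 0.04758454 0.0585    ]
tip [0.4711897  0.26027987 0.1116    ]
[0.41995358 0.23356129 0.018     ] [0.51661381 0.2226447  0.018     ] 0.09727472180976417 -6.443556959147782
[0.47839783 0.31636083 0.018     ] 82.67587782043553
[ 0.38449167 -0.32577006  1.71145944 -0.00422495  1.75640187 -0.12129502]
```

Emit:
{"fn": "step_arm", "kwargs": {
  "targets": [
    {"travel":[0.03,-0.06,-0.05],"angular":[0,0,-0.12],"gripper":0},
    {"travel":[0.07,-0.13,-0.12],"angular":[0,0,-0.26],"gripper":0},
    {"travel":[0.11,-0.2,-0.19],"angular":[0,0,-0.4],"gripper":0},
    {"travel":[0.135,-0.245,-0.25],"angular":[0,0,-0.52],"gripper":0},
    {"travel":[0.142,-0.258,-0.32],"angular":[0,0,-0.605],"gripper":0},
    {"travel":[0.142,-0.258,-0.39],"angular":[0,0,-0.605],"gripper":0},
    {"travel":[0.142,-0.258,-0.45],"angular":[0,0,-0.605],"gripper":0},
    {"travel":[0.142,-0.258,-0.5],"angular":[0,0,-0.605],"gripper":0},
    {"travel":[0.142,-0.258,-0.54],"angular":[0,0,-0.605],"gripper":0},
    {"travel":[0.142,-0.258,-0.56],"angular":[0,0,-0.605],"gripper":0}
  ]
}}

```text
t: 2.15
tool_pos: [0.4978, 0.099, 0.0421]
tool_rot: [-2.178, -2.259, 0.006]
contact_force: [0.1, -0.2, -0.3]
opening: 0.0002
grip_force: 0.0
```

Run:
```python
from h import *
d=snap('side','s2');o=ctrl.get_obs();print(o['tool_pos'],o['tool_rot'],o['contact_force'],o['opening'])
snap('wrist','w2')
im=cv2.imread('pics/s2.png');w=cv2.imread('pics/w2.png')
cv2.imwrite('pics/c3.png',np.vstack([np.hstack([crop(im,245,150,75,100,4),cv2.resize(w,(500,312))[0:300].copy() if 0 else cv2.copyMakeBorder(cv2.resize(w,(500,312)),0,88,0,0,cv2.BORDER_CONSTANT)])]))
```

```text
[0.49742165 0.09890555 0.04135931] [-2.17749967 -2.25839933  0.0072853 ] [-1.33543303 -0.60954749 -0.82989383] -0.0001701142049052346
```

View pics/c3.png

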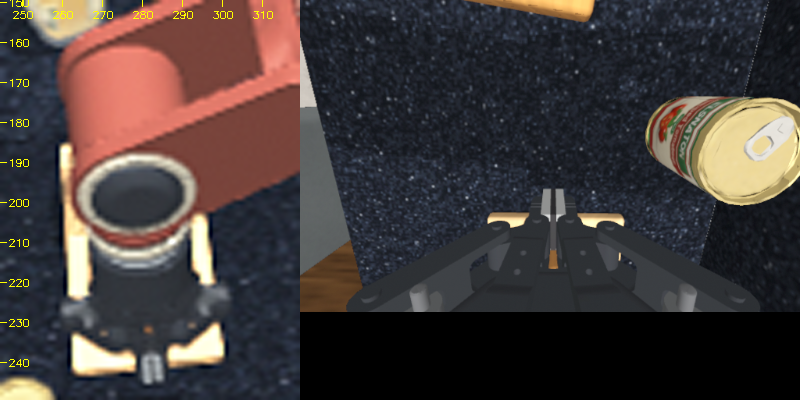

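Emit:
{"fn": "step_arm", "kwargs": {
  "targets": [
    {"travel":[0.005,-0.013,0],"angular":[0,0,0],"gripper":0},
    {"travel":[0.006,-0.026,0],"angular":[0,0,0],"gripper":0},
    {"travel":[0.006,-0.039,0],"angular":[0,0,0],"gripper":0},
    {"travel":[0.006,-0.052,0],"angular":[0,0,0],"gripper":0},
    {"travel":[0.007,-0.065,0],"angular":[0,0,0],"gripper":0},
    {"travel":[0.007,-0.078,0],"angular":[0,0,0],"gripper":0},
    {"travel":[0.008,-0.091,0],"angular":[0,0,0],"gripper":0},
    {"travel":[0.009,-0.104,0],"angular":[0,0,0],"gripper":0},
    {"travel":[0.009,-0.117,0],"angular":[0,0,0],"gripper":0},
    {"travel":[0.01,-0.13,0],"angular":[0,0,0],"gripper":0}
  ]
}}

```text
t: 3.25
tool_pos: [0.506, 0.0203, 0.0452]
tool_rot: [-2.18, -2.261, 0.0]
contact_force: [-0.6, 2.3, 1.3]
opening: -0.0004
grip_force: 1.3
```

Emit:
{"fn": "step_arm", "kwargs": {
  "targets": [
    {"travel":[0,-0.003,0],"angular":[0,0,0],"gripper":0},
    {"travel":[0,-0.005,0],"angular":[0,0,0],"gripper":0}
  ]
}}

```text
t: 3.45
tool_pos: [0.5061, 0.0176, 0.0452]
tool_rot: [-2.181, -2.261, 0.0]
contact_force: [0.2, 1.4, 1.3]
opening: -0.0003
grip_force: 1.0
```

Emit:
{"fn": "step_arm", "kwargs": {
  "targets": [
    {"travel":[0,-0.003,0],"angular":[0,0,0],"gripper":0},
    {"travel":[0,-0.005,0],"angular":[0,0,0],"gripper":0}
  ]
}}

```text
t: 3.65
tool_pos: [0.5061, 0.0149, 0.0452]
tool_rot: [-2.18, -2.262, 0.0]
contact_force: [-0.1, 1.9, 0.6]
opening: 0.0001
grip_force: 1.0
```

Still sliding freely at about 2 N, so I'll continue in small steps.

Emit:
{"fn": "step_arm", "kwargs": {
  "targets": [
    {"travel":[0,-0.0025,0],"angular":[0,0,0],"gripper":0},
    {"travel":[0,-0.005,0],"angular":[0,0,0],"gripper":0}
  ]
}}

```text
t: 3.85
tool_pos: [0.5062, 0.0119, 0.0452]
tool_rot: [2.18, 2.262, 0.0]
contact_force: [0.7, 2.6, -0.0]
opening: 0.0001
grip_force: 1.1
```

Emit:
{"fn": "step_arm", "kwargs": {
  "targets": [
    {"travel":[0,-0.0025,0],"angular":[0,0,0],"gripper":0},
    {"travel":[0,-0.005,0],"angular":[0,0,0],"gripper":0}
  ]
}}

```text
t: 4.05
tool_pos: [0.5062, 0.0096, 0.0452]
tool_rot: [-2.18, -2.26, -0.003]
contact_force: [1.7, 7.6, -0.1]
opening: -0.0001
grip_force: 4.2
```

Emit:
{"fn": "step_arm", "kwargs": {
  "targets": [
    {"travel":[0,-0.002,0],"angular":[0,0,0],"gripper":0},
    {"travel":[0,-0.003,0],"angular":[0,0,0],"gripper":0}
  ]
}}

```text
t: 4.25
tool_pos: [0.5062, 0.0095, 0.0453]
tool_rot: [-2.179, -2.257, -0.007]
contact_force: [2.0, 13.0, 0.1]
opening: 0.0005
grip_force: 6.5
```

Emit:
{"fn": "step_arm", "kwargs": {
  "targets": [
    {"travel":[0,0.025,0],"angular":[0,0,0],"gripper":0},
    {"travel":[0,0.05,0],"angular":[0,0,0],"gripper":0},
    {"travel":[0,0.05,0.06],"angular":[0,0,0],"gripper":0.3},
    {"travel":[0,0.05,0.14],"angular":[0,0,0],"gripper":1},
    {"travel":[0,0.04,0.22],"angular":[0,0,0],"gripper":1},
    {"travel":[0,0.0,0.29],"angular":[0,0,0],"gripper":1},
    {"travel":[0,-0.05,0.33],"angular":[0,0,0],"gripper":1},
    {"travel":[0,-0.08,0.36],"angular":[0,0,0],"gripper":1},
    {"travel":[0,-0.09,0.36],"angular":[0,0,0],"gripper":1},
    {"travel":[0,-0.09,0.36],"angular":[0,0,0],"gripper":1}
  ]
}}

```text
t: 5.25
tool_pos: [0.506, -0.0469, 0.2607]
tool_rot: [-2.181, -2.26, 0.001]
contact_force: [-0.4, 0.1, -0.8]
opening: 0.0853
grip_force: 0.0
```

Run:
```python
from h import *
d=snap('wrist','w3');o=ctrl.get_obs();print(o['tool_pos'],o['tool_rot'])
im=cv2.imread('pics/w3.png')
p=proj(d,place([.507,-.118,.033],LID+[[0,.11,.0585]]));print(p)
x0=max(0,int(p[:4,0].min())-60);y0=max(0,int(p[:,1].min())-50);x1=min(639,int(p[:4,0].max())+60);y1=min(399,int(p[:,1].max())+30)
s=min(800/(x1-x0),600/(y1-y0)); cv2.imwrite('pics/c4.png',crop(im,x0,y0,x1-x0,y1-y0,s));print(x0,y0,s)
```

```text
[ 0.5055715  -0.04629055  0.25963608] [-2.17913226e+00 -2.25998090e+00  1.93108460e-03]
[[350.32026017 291.55361369]
 [294.94075396 291.38486239]
 [293.4929425  240.13694561]
 [352.03925135 240.32324677]
 [323.16001619 149.49113512]]
233 99 2.7027027027027026
```

View pics/c4.png

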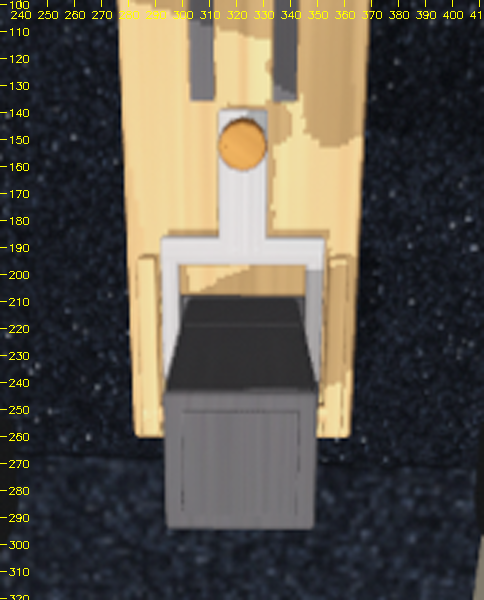

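Run:
```python
from h import *
d=load('w3');s=load('side0')
px=[(349.2,293.2),(294.4,293.6),(294.4,243.7),(349.9,242.6)]
p,r=fit([(d,LID,px)],[.507,-.118,.03]);print(p,r.round(1).tolist())
k=atz(d,(322.2,151.9),.0585);print('knob',k,np.linalg.norm(k[:2]-p[:2]),np.arctan2(-(k-np.r_[p[:2],0])[0],k[1]-p[1]))
p,r=fit([(d,LID,px),(s,LID,[(265.7,164.9),(283.5,164.1),(284.8,176.6),(266.6,178.6)])],[.507,-.118,.03]);print(p)
```

```text
[ 0.50609581 -0.12079698  0.04353534] [[0.4, 0.4], [-0.0, 0.3], [-2.1, -0.7], [0.8, 0.0]]
knob [ 0.50233717 -0.010908    0.0585    ] 0.10995323611778293 0.03419059130802388
[ 0.50631867 -0.12063682  0.03891717]
```

Emit:
{"fn": "step_arm", "kwargs": {
  "targets": [
    {"travel":[0,-0.06,0],"angular":[0,0,0],"gripper":1},
    {"travel":[0,-0.11,0],"angular":[0,0,0],"gripper":1},
    {"travel":[0,-0.1225,-0.03],"angular":[0,0,0],"gripper":1},
    {"travel":[0,-0.1225,-0.08],"angular":[0,0,0],"gripper":1},
    {"travel":[0,-0.1225,-0.13],"angular":[0,0,0],"gripper":1},
    {"travel":[0,-0.1225,-0.18],"angular":[0,0,0],"gripper":1},
    {"travel":[0,-0.1225,-0.23],"angular":[0,0,0],"gripper":1},
    {"travel":[0,-0.1225,-0.27],"angular":[0,0,0],"gripper":1},
    {"travel":[0,-0.1225,-0.287],"angular":[0,0,0],"gripper":1},
    {"travel":[0,-0.1225,-0.287],"angular":[0,0,0],"gripper":1}
  ]
}}

```text
t: 6.3
tool_pos: [0.5042, -0.1188, 0.086]
tool_rot: [-2.176, -2.259, 0.004]
contact_force: [0.2, -0.2, 0.3]
opening: 0.0854
grip_force: 0.0
```

Emit:
{"fn": "step_arm", "kwargs": {
  "targets": [
    {"travel":[0,0,0],"angular":[0,0,0],"gripper":0},
    {"travel":[0,0,0],"angular":[0,0,0],"gripper":0},
    {"travel":[0,0,0],"angular":[0,0,0],"gripper":0},
    {"travel":[0,0,0],"angular":[0,0,0],"gripper":0},
    {"travel":[0,0,0],"angular":[0,0,0],"gripper":0},
    {"travel":[0,0,0],"angular":[0,0,0],"gripper":0},
    {"travel":[0,0,0],"angular":[0,0,0],"gripper":0},
    {"travel":[0,0,0],"angular":[0,0,0],"gripper":0}
  ],
  "squeeze": 70
}}

```text
t: 7.1
tool_pos: [0.5073, -0.1208, 0.0909]
tool_rot: [2.179, 2.26, 0.002]
contact_force: [-1.4, 0.2, 6.6]
opening: 0.0575
grip_force: 76.1
```

Emit:
{"fn": "step_arm", "kwargs": {
  "targets": [
    {"travel":[0,0,0.005],"angular":[0,0,0],"gripper":0},
    {"travel":[0,0,0.012],"angular":[0,0,0],"gripper":0},
    {"travel":[0,0,0.02],"angular":[0,0,0],"gripper":0},
    {"travel":[0,0,0.03],"angular":[0,0,0],"gripper":0},
    {"travel":[0,0,0.04],"angular":[0,0,0],"gripper":0}
  ]
}}

```text
t: 7.6
tool_pos: [0.5047, -0.1199, 0.1115]
tool_rot: [-2.178, -2.259, 0.002]
contact_force: [1.6, -0.7, -15.9]
opening: 0.0572
grip_force: 78.0
```

Emit:
{"fn": "step_arm", "kwargs": {
  "targets": [
    {"travel":[0,0,0.012],"angular":[0,0,0],"gripper":0},
    {"travel":[0,0,0.024],"angular":[0,0,0],"gripper":0},
    {"travel":[0,0,0.036],"angular":[0,0,0],"gripper":0},
    {"travel":[0,0,0.048],"angular":[0,0,0],"gripper":0},
    {"travel":[0,0,0.06],"angular":[0,0,0],"gripper":0},
    {"travel":[0,0,0.075],"angular":[0,0,0],"gripper":0},
    {"travel":[0,0,0.09],"angular":[0,0,0],"gripper":0},
    {"travel":[0,0,0.11],"angular":[0,0,0],"gripper":0},
    {"travel":[0,0,0.14],"angular":[0,0,0],"gripper":0},
    {"travel":[0,0,0.18],"angular":[0,0,0],"gripper":0}
  ]
}}

```text
t: 8.6
tool_pos: [0.5066, -0.1205, 0.2237]
tool_rot: [2.179, 2.26, 0.001]
contact_force: [0.2, 1.0, -1.2]
opening: 0.0575
grip_force: 79.7
```

Run:
```python
from h import *
d=snap('side','s4');o=ctrl.get_obs();print(o['tool_pos'],o['contact_force'])
w=snap('wrist','w4');im=cv2.imread('pics/s4.png');w=cv2.imread('pics/w4.png')
cv2.imwrite('pics/c5.png',np.hstack([crop(im,240,95,80,150,4),cv2.copyMakeBorder(cv2.resize(w,(480,300)),0,300,0,0,cv2.BORDER_CONSTANT)]))
```

```text
[ 0.50908831 -0.12147894  0.22941913] [0.93093632 0.67619966 2.4162492 ]
```

View pics/c5.png

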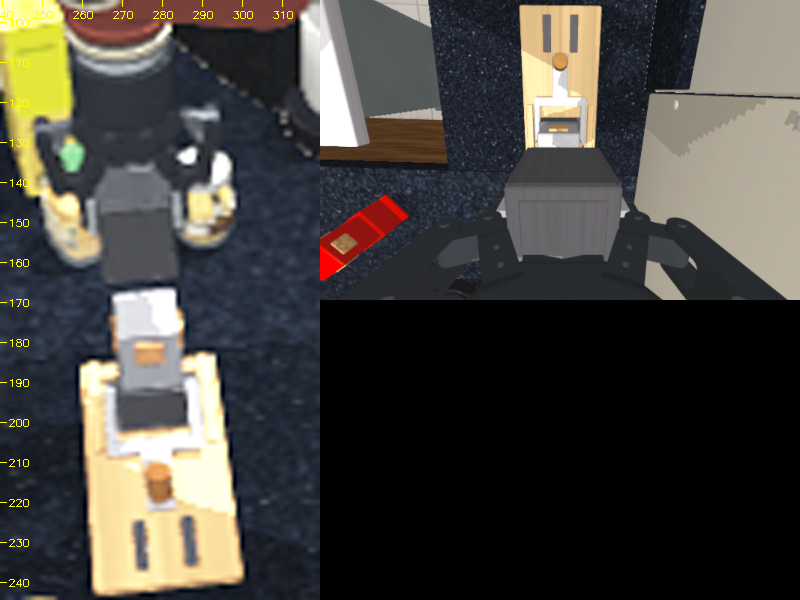

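Run:
```python
from h import *
from scipy.optimize import least_squares
d=load('w4')
px=np.array([(402.7,245.3),(246.7,246.7),(369.3,198.7),(281.3,198.7)])
L=np.array([[.029,.029,.077],[-.029,.029,.077],[.029,.029,0],[-.029,.029,0]])
def P(p): return L@(Rz(.034)@cv2.Rodrigues(np.array([p[3],0,0]))[0]).T+p[:3]
f=lambda p:(proj(d,P(p))-px).ravel()
r=least_squares(f,[.507,-.12,.2,0]);print(r.x,f(r.x).round(1))
R=cv2.Rodrigues(np.array(d['rvec'],float))[0];print(-R.T@d['tvec'])
o=ctrl.get_obs();print(o['tool_pos'],o['q'])
```

```text
[ 0.50898047 -0.12642275  0.19667354 -0.03588448] [ 0.3  0.6  1.6 -0.6  0.2  0.1 -3.4  0. ]
[ 0.50435779 -0.04926552  0.37177283]
[ 0.5092612  -0.12156479  0.22796822] [-3.76529462e-01 -1.98602969e-01  1.85679298e+00  1.51377256e-05
  1.47197614e+00 -4.13039441e-01]
```

```bash
cat >> h.py <<'E'
yaw=np.radians(-6.8);tip=np.array([.4715,.261,.1116])
xr=np.array([np.cos(yaw),np.sin(yaw),0]);u=Rz(yaw)@[0,-.5,np.cos(t)]
Rg=np.c_[np.cross(xr,-u),xr,-u]
def rel(s):
    "travel/angular (fractions) to the pose with TCP at tip + s*u"
    o=ctrl.get_obs();R=cv2.Rodrigues(np.array(o['tool_rot'],float))[0]
    print(s,((tip+s*u-o['tool_pos'])/.6).round(4),(cv2.Rodrigues(Rg@R.T)[0].ravel()/(np.pi/4)).round(3),o['tool_pos'].round(4),o['contact_force'].round(1),o['t'],o['q'].round(2))
E
python3 -c "
from h import *
rel(.12);rel(.045)"
```

```text
0.12 [-0.0748  0.5383 -0.0207] [ 0.673 -0.015 -0.189] [ 0.5093 -0.1216  0.228 ] [ 0.2 -0.  -1. ] 8.7 [-0.38 -0.2   1.86  0.    1.47 -0.41]
0.045 [-0.0674  0.6004 -0.129 ] [ 0.673 -0.015 -0.189] [ 0.5093 -0.1216  0.228 ] [ 0.2 -0.  -1. ] 8.7 [-0.38 -0.2   1.86  0.    1.47 -0.41]
```

Emit:
{"fn": "step_arm", "kwargs": {
  "targets": [
    {"travel":[-0.005,0.02,0.05],"angular":[0,0,-0.03],"gripper":0},
    {"travel":[-0.01,0.08,0.08],"angular":[0.08,0,-0.06],"gripper":0},
    {"travel":[-0.02,0.15,0.08],"angular":[0.18,0,-0.09],"gripper":0},
    {"travel":[-0.03,0.22,0.08],"angular":[0.28,0,-0.11],"gripper":0},
    {"travel":[-0.04,0.29,0.08],"angular":[0.38,-0.005,-0.13],"gripper":0},
    {"travel":[-0.05,0.36,0.07],"angular":[0.48,-0.01,-0.15],"gripper":0},
    {"travel":[-0.06,0.43,0.05],"angular":[0.57,-0.015,-0.17],"gripper":0},
    {"travel":[-0.07,0.49,0.02],"angular":[0.64,-0.015,-0.185],"gripper":0},
    {"travel":[-0.075,0.53,-0.01],"angular":[0.673,-0.015,-0.189],"gripper":0},
    {"travel":[-0.075,0.538,-0.021],"angular":[0.673,-0.015,-0.189],"gripper":0}
  ]
}}

```text
t: 9.7
tool_pos: [0.4592, 0.2036, 0.2059]
tool_rot: [-2.038, -1.818, -0.538]
contact_force: [-0.4, 0.5, -2.5]
opening: 0.057
grip_force: 79.9
```

Emit:
{"fn": "step_arm", "kwargs": {
  "targets": [
    {"travel":[0,0,0],"angular":[0,0,0],"gripper":0},
    {"travel":[0,0,0],"angular":[0,0,0],"gripper":0},
    {"travel":[0,0,0],"angular":[0,0,0],"gripper":0}
  ]
}}

```text
t: 10.0
tool_pos: [0.4624, 0.2017, 0.2101]
tool_rot: [-2.042, -1.818, -0.546]
contact_force: [-0.7, -0.1, -1.4]
opening: 0.0574
grip_force: 79.9
```

Run:
```python
from h import *
rel(.12);rel(.045)
d=snap('side','s5');im=cv2.imread('pics/s5.png');w=snap('wrist','w5');wi=cv2.imread('pics/w5.png')
print(proj(d,[tip,tip+.075*u]),proj(w,[tip]))
cv2.imwrite('pics/c6.png',np.hstack([crop(im,245,190,80,150,4),cv2.copyMakeBorder(cv2.resize(wi,(480,300)),0,300,0,0,cv2.BORDER_CONSTANT)]))
```

```text
0.12 [ 0.0033 -0.0004  0.009 ] [-0.006 -0.007 -0.006] [0.4624 0.2017 0.2101] [-0.7 -0.1 -1.4] 10.0 [-0.03 -0.34  2.06  0.54  1.4  -0.  ]
0.045 [ 0.0107  0.0617 -0.0992] [-0.006 -0.007 -0.006] [0.4624 0.2017 0.2101] [-0.7 -0.1 -1.4] 10.0 [-0.03 -0.34  2.06  0.54  1.4  -0.  ]
[[294.08804584 276.0367673 ]
 [294.1726052  251.47411036]] [[327.54553768 198.68506263]]
```

View pics/c6.png

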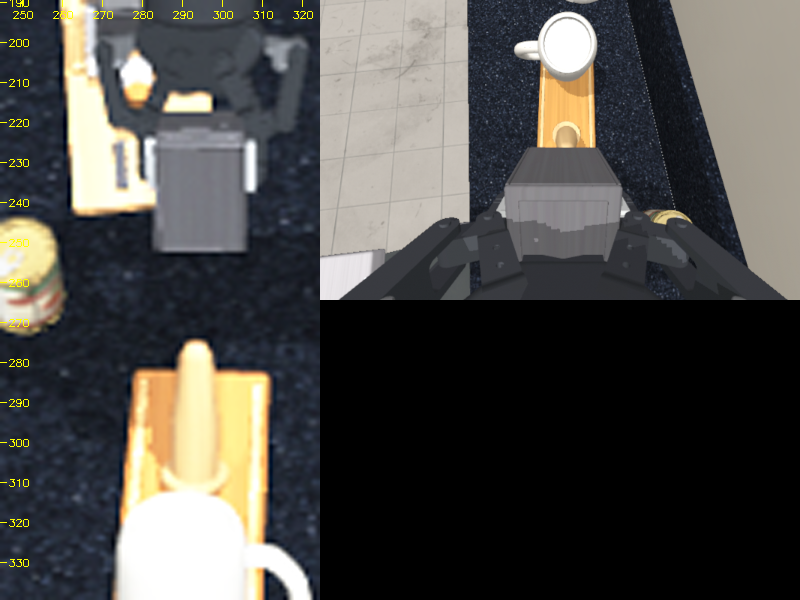

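Emit:
{"fn": "step_arm", "kwargs": {
  "targets": [
    {"travel":[0.006,0.02,-0.03],"angular":[-0.006,-0.007,-0.006],"gripper":0},
    {"travel":[0.008,0.04,-0.062],"angular":[-0.006,-0.007,-0.006],"gripper":0},
    {"travel":[0.0107,0.0617,-0.0992],"angular":[-0.006,-0.007,-0.006],"gripper":0},
    {"travel":[0.0115,0.068,-0.11],"angular":[-0.006,-0.007,-0.006],"gripper":0},
    {"travel":[0.0122,0.0745,-0.121],"angular":[-0.006,-0.007,-0.006],"gripper":0},
    {"travel":[0.013,0.081,-0.132],"angular":[-0.006,-0.007,-0.006],"gripper":0},
    {"travel":[0.0137,0.087,-0.143],"angular":[-0.006,-0.007,-0.006],"gripper":0}
  ]
}}

```text
t: 10.8
tool_pos: [0.4704, 0.2546, 0.1235]
tool_rot: [-2.049, -1.819, -0.55]
contact_force: [-0.5, 0.4, -0.9]
opening: 0.057
grip_force: 79.9
```

Run:
```python
from h import *
rel(.01);rel(-.02);rel(-.042)
```

```text
0.01 [ 0.0009  0.0024 -0.0053] [-0.001 -0.001 -0.   ] [0.4704 0.2546 0.1235] [-0.5  0.4 -0.9] 10.8 [ 0.09 -0.19  2.1   0.56  1.18  0.01]
-0.02 [ 0.0039  0.0272 -0.0486] [-0.001 -0.001 -0.   ] [0.4704 0.2546 0.1235] [-0.5  0.4 -0.9] 10.8 [ 0.09 -0.19  2.1   0.56  1.18  0.01]
-0.042 [ 0.006   0.0454 -0.0804] [-0.001 -0.001 -0.   ] [0.4704 0.2546 0.1235] [-0.5  0.4 -0.9] 10.8 [ 0.09 -0.19  2.1   0.56  1.18  0.01]
```

No contact so far, with the mouth about 15 mm past the tip. Continuing down the peg axis.

Emit:
{"fn": "step_arm", "kwargs": {
  "targets": [
    {"travel":[0.0012,0.0085,-0.014],"angular":[0,0,0],"gripper":0},
    {"travel":[0.002,0.0155,-0.027],"angular":[0,0,0],"gripper":0},
    {"travel":[0.003,0.0225,-0.039],"angular":[0,0,0],"gripper":0},
    {"travel":[0.0039,0.0272,-0.0486],"angular":[0,0,0],"gripper":0},
    {"travel":[0.0043,0.031,-0.055],"angular":[0,0,0],"gripper":0},
    {"travel":[0.0047,0.0345,-0.0615],"angular":[0,0,0],"gripper":0}
  ]
}}

```text
t: 11.4
tool_pos: [0.4723, 0.2755, 0.0855]
tool_rot: [-2.049, -1.819, -0.547]
contact_force: [-0.9, -0.4, -0.9]
opening: 0.0573
grip_force: 79.9
```

Emit:
{"fn": "step_arm", "kwargs": {
  "targets": [
    {"travel":[0.0004,0.0035,-0.006],"angular":[0,0,0],"gripper":0},
    {"travel":[0.0004,0.0035,-0.006],"angular":[0,0,0],"gripper":0}
  ]
}}

```text
t: 11.6
tool_pos: [0.4722, 0.2775, 0.0817]
tool_rot: [-2.049, -1.819, -0.546]
contact_force: [-0.1, 0.3, -2.7]
opening: 0.0573
grip_force: 79.9
```

Emit:
{"fn": "step_arm", "kwargs": {
  "targets": [
    {"travel":[0.0004,0.0035,-0.006],"angular":[0,0,0],"gripper":0},
    {"travel":[0.0004,0.0035,-0.006],"angular":[0,0,0],"gripper":0}
  ]
}}

```text
t: 11.8
tool_pos: [0.4725, 0.2796, 0.0783]
tool_rot: [-2.049, -1.819, -0.546]
contact_force: [0.4, -0.0, -1.5]
opening: 0.057
grip_force: 79.9
```

Emit:
{"fn": "step_arm", "kwargs": {
  "targets": [
    {"travel":[0.0003,0.0025,-0.0043],"angular":[0,0,0],"gripper":0},
    {"travel":[0.0003,0.0025,-0.0043],"angular":[0,0,0],"gripper":0}
  ]
}}

```text
t: 12.0
tool_pos: [0.4727, 0.281, 0.0757]
tool_rot: [-2.049, -1.819, -0.546]
contact_force: [0.7, 0.3, -1.3]
opening: 0.0572
grip_force: 79.9
```

Run:
```python
from h import *
rel(-.042)
```

```text
-0.042 [ 0.0021  0.0014 -0.0009] [-0.001 -0.004 -0.001] [0.4727 0.281  0.0757] [ 0.7  0.3 -1.3] 12.0 [ 0.15 -0.09  2.1   0.58  1.07 -0.01]
```

Not seated yet. I'll go on in 2–3 mm steps until the force rises.

Emit:
{"fn": "step_arm", "kwargs": {
  "targets": [
    {"travel":[0.0003,0.0025,-0.0043],"angular":[0,0,0],"gripper":0},
    {"travel":[0.0003,0.0025,-0.0043],"angular":[0,0,0],"gripper":0}
  ]
}}

```text
t: 12.2
tool_pos: [0.4732, 0.2817, 0.0751]
tool_rot: [-2.047, -1.822, -0.544]
contact_force: [-10.9, -12.5, 13.3]
opening: 0.0572
grip_force: 82.0
```

Emit:
{"fn": "step_arm", "kwargs": {
  "targets": [
    {"travel":[0.0003,0.0017,-0.0029],"angular":[0,0,0],"gripper":0},
    {"travel":[0.0003,0.0017,-0.0029],"angular":[0,0,0],"gripper":0}
  ]
}}

```text
t: 12.4
tool_pos: [0.4732, 0.2818, 0.0748]
tool_rot: [-2.045, -1.825, -0.542]
contact_force: [-20.5, -25.2, 28.0]
opening: 0.0574
grip_force: 84.1
```

Emit:
{"fn": "step_arm", "kwargs": {
  "targets": [
    {"travel":[0.0003,0.0017,-0.0029],"angular":[0,0,0],"gripper":0},
    {"travel":[0.0003,0.0017,-0.0029],"angular":[0,0,0],"gripper":0}
  ]
}}

```text
t: 12.6
tool_pos: [0.4733, 0.2819, 0.0747]
tool_rot: [-2.044, -1.827, -0.539]
contact_force: [-30.8, -39.0, 43.6]
opening: 0.0573
grip_force: 86.1
```

Emit:
{"fn": "step_arm", "kwargs": {
  "targets": [
    {"travel":[-0.0003,-0.002,0.0035],"angular":[0,0,0],"gripper":0},
    {"travel":[-0.0005,-0.0041,0.0072],"angular":[0,0,0],"gripper":0},
    {"travel":[-0.0005,-0.0041,0.0072],"angular":[0,0,0],"gripper":0}
  ],
  "squeeze": 40
}}

```text
t: 12.9
tool_pos: [0.474, 0.2819, 0.0754]
tool_rot: [-2.049, -1.819, -0.55]
contact_force: [-2.8, -5.7, 6.8]
opening: 0.0574
grip_force: 81.0
```

Light contact remains with the lid seated. Releasing slowly.

Emit:
{"fn": "step_arm", "kwargs": {
  "targets": [
    {"travel":[0,0,0],"angular":[0,0,0],"gripper":0.75},
    {"travel":[0,0,0],"angular":[0,0,0],"gripper":0.75},
    {"travel":[0,0,0],"angular":[0,0,0],"gripper":0.8},
    {"travel":[0,0,0],"angular":[0,0,0],"gripper":0.9},
    {"travel":[0,0,0],"angular":[0,0,0],"gripper":1},
    {"travel":[0,0,0],"angular":[0,0,0],"gripper":1},
    {"travel":[0,0,0],"angular":[0,0,0],"gripper":1}
  ]
}}

```text
t: 13.6
tool_pos: [0.4731, 0.2821, 0.0743]
tool_rot: [-2.049, -1.819, -0.547]
contact_force: [-0.3, -0.5, 0.1]
opening: 0.0856
grip_force: 0.0
```

Emit:
{"fn": "step_arm", "kwargs": {
  "targets": [
    {"travel":[-0.001,-0.008,0.0144],"angular":[0,0,0],"gripper":1},
    {"travel":[-0.002,-0.02,0.036],"angular":[0,0,0],"gripper":1},
    {"travel":[-0.004,-0.037,0.065],"angular":[0,0,0],"gripper":1},
    {"travel":[-0.007,-0.06,0.105],"angular":[0,0,0],"gripper":1},
    {"travel":[-0.01,-0.085,0.15],"angular":[0,0,0],"gripper":1},
    {"travel":[-0.013,-0.11,0.195],"angular":[0,0,0],"gripper":1},
    {"travel":[-0.02,-0.14,0.25],"angular":[0,0,0],"gripper":1},
    {"travel":[-0.04,-0.17,0.31],"angular":[0,0,0],"gripper":1},
    {"travel":[-0.08,-0.2,0.37],"angular":[0,0,0],"gripper":1},
    {"travel":[-0.1,-0.2,0.4],"angular":[0,0,0],"gripper":1}
  ]
}}

```text
t: 14.6
tool_pos: [0.4131, 0.1605, 0.3188]
tool_rot: [-2.052, -1.821, -0.553]
contact_force: [-0.3, -0.0, 0.5]
opening: 0.0851
grip_force: 0.0
```

Run:
```python
from h import *
o=ctrl.get_obs();print(o['tool_pos'],o['contact_force'],o['t'],o['opening'])
d=snap('side','s6');im=cv2.imread('pics/s6.png');w=snap('wrist','w6');wi=cv2.imread('pics/w6.png')
L=[a+b*u for a in [tip] for b in (0.005,-.072)];print(proj(d,L),proj(w,L))
cv2.imwrite('pics/c7.png',np.hstack([crop(im,225,130,100,200,3),cv2.copyMakeBorder(cv2.resize(wi,(500,312)),0,288,0,0,cv2.BORDER_CONSTANT)]))
```

```text
[0.41307736 0.16052012 0.318818  ] [-0.29977318 -0.03712231  0.45169865] 14.6 0.08514170803253822
[[294.09356121 274.43467174]
 [294.01047002 298.57085703]] [[358.01477395 187.63519457]
 [352.13034291 176.79221272]]
```

View pics/c7.png

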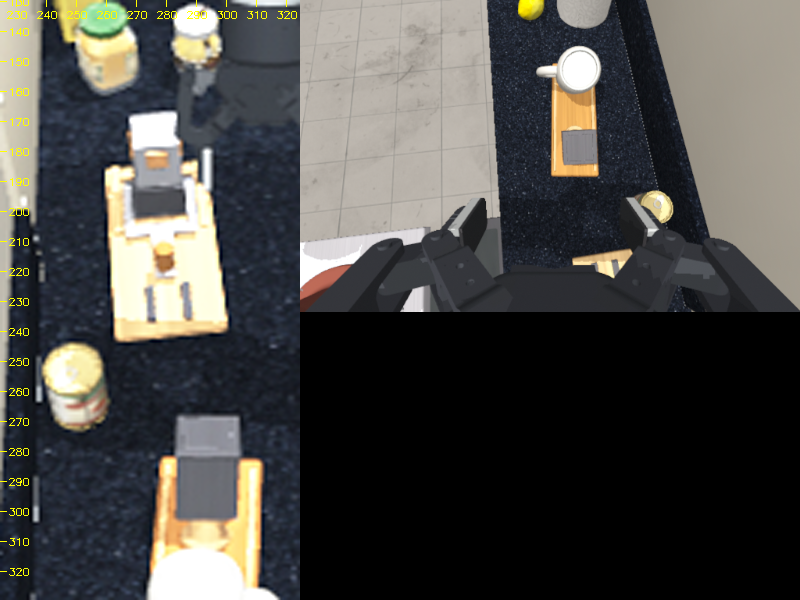

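The lid hangs on the peg, with its top centre at about (294,275) in the side view against (294,274) predicted for seated. The tin stands with its catch home, and the jars and can have not moved.

```bash
python3 -c "
from station import ctrl
print(ctrl.finish_job())"
```

```text
the job is handed in; nothing more can be done
None
```

The catch is home over the tin's foot, the lid is hung seated on the free peg and let go, the tin is still in its stand, and the job was handed in at about 15 s; pressing the lid down briefly reached about 66 N at the wrist (limit 120 N).

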